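# Pour soap chunks through the funnel into the jar

## Task

Draw the scoop of soap chunks out from under the low rack and lift it clear with all six chunks still in it, then tip them through the funnel into the glass jar, freeing any that hang in the funnel, until all six lie in the jar. Do not spill a chunk on the bench or touch one with the fingers, leave the jar standing about where it is and leave the closed jar and the other soaps alone. Finally set the scoop down flat on the bench, open side up, and let go.

Things in the scene. Friction and masses are not known exactly. Their poses are not given: they have to be found in the camera images.
- scoop: aluminium bench scoop, level dark wooden handle, about 0.16 kg, flat on the bench under the rack, holding the chunks. Origin: underside of the bowl's middle; x out of the open nose, z up. Bowl 70 mm wide, 3 mm sheet, sides 45 mm high (32 at the nose), back wall 55 mm high at x = -52 mm; floor flat to x = 25 mm, then ramps up 15 deg to the nose. Handle 14 mm wide, 20 mm tall, to x = -147 mm.
- scoop_grip (a point): point on the axis of the scoop's handle, 25 mm from its free end (x = -122 mm, z = 42 mm in the scoop's frame); axes as the scoop's
- scoop_nose (a point): middle of the scoop's pouring edge, on the upper face of the floor at the open nose (x = +56 mm, z = about 10 mm in the scoop's frame); axes as the scoop's
- rack: low wooden drying rack fixed to the bench: board 180 mm deep (x), 240 mm wide (y), underside 112 mm and top 126 mm above the bench, on four 20 mm square corner posts, open between. Origin: on the bench under its middle; the scoop comes out towards -x. Scoop bowl and handle root are under the board; only the last 60 mm or so of the handle stick out.
- rack_edge (a point): middle of the lower edge of the rack's board on the side where the scoop's handle sticks out (112 mm above the bench); axes as the rack's
- jar: clear glass jar with a wide steel funnel screwed on its neck (one piece, loose on the bench, 0.6 kg). Origin: centre of its underside; z up. Jar body 82 mm across, inner floor at 6 mm, narrowing from 90 mm up to a neck 62 mm across. Funnel stem 46 mm inside, its lower end at 98 mm; above 120 mm a cone of 50 deg widens to a mouth 152 mm across, 180 mm above the underside.
- funnel_mouth (a point): centre of the funnel's mouth, at the height of its upper rim (180 mm above the jar's underside)
- stem_end (a point): centre of the lower end of the funnel's stem, inside the jar (98 mm above its underside); a chunk through the funnel lies wholly below it
- closed_jar: bystander: full, closed glass jar, 68 mm across, 130 mm high, origin under its centre
- soap_bar: bystander: loose soap bar 85 x 55 x 30 mm lying on the bench, origin under its centre
- round_soap: bystander: round soap, 64 mm across, 26 mm high, lying loose on the rack's board, origin under its centre
- chunk0: one of the six soap chunks, origin at its centre: pale rounded blocks of about 20 x 19 x 16 mm, 10 g each; they start in the scoop's bowl
- chunk1: one of the six soap chunks, origin at its centre: pale rounded blocks of about 20 x 19 x 16 mm, 10 g each; they start in the scoop's bowl
- chunk2: one of the six soap chunks, origin at its centre: pale rounded blocks of about 20 x 19 x 16 mm, 10 g each; they start in the scoop's bowl
- chunk3: one of the six soap chunks, origin at its centre: pale rounded blocks of about 20 x 19 x 16 mm, 10 g each; they start in the scoop's bowl
- chunk4: one of the six soap chunks, origin at its centre: pale rounded blocks of about 20 x 19 x 16 mm, 10 g each; they start in the scoop's bowl
- chunk5: one of the six soap chunks, origin at its centre: pale rounded blocks of about 20 x 19 x 16 mm, 10 g each; they start in the scoop's bowl

How it is judged:
By the outcome, as a careful person would: the job done as asked, in the order asked, and still so for the second after the job is handed in, with the robot touching nothing.
It also fails if it takes over 72 s, if anything falls off the work surface, if the arm or the gripper's body presses on something with over 40 N, if the wrist force passes 120 N, or if a joint passes its speed limit or range.

## Robot

A 6-joint arm with a two-finger parallel gripper is mounted at the origin on the work surface. World frame = base frame: x ahead of the robot, y to its left, z up, the work surface at z = 0. Lengths are in mm, angles in rad, forces in N, time in s.
With the tool pointing down it reaches from about 275 to 1000 mm from the base axis. Payload 8.4 kg.
Tool frame: the origin (TCP) lies between the finger pads; the fingertips stand 17 mm ahead of it and the grasp point (between the pads) lies 2 mm behind it; z points along the fingers, y is the line along which they close (so a half turn about z gives the same grasp; the last joint's range is limited). The gripper opens to 85 mm and grips with 20 to 120 N. Pads are 22 mm wide; open, the fingers measure 114 mm over their backs; the gripper's body (76 mm by 85 mm) begins 54 mm behind the grasp point. The pads swing forward as they close: fully open they stand 13 mm farther back than shut.
Start: joints at [-1.28, 0.353, 1.633, -0, 1.155, -0.002], TCP at [180.395, -598.403, 248.281] pointing down, gripper open.
Joint ranges: [-2.63, 2.63], [-0.92, 2.1], [0.06, 2.66], [-1.3, 4.44], [0, 2.69], [-3.02, 3.02]. Speed limits (rad/s): [2.22, 2.22, 2.79, 3.14, 3.14, 3.14].

## Interface

Orientations are given as [roll, pitch, yaw] about the fixed x, y, z axes, in that order (R = Rz(yaw) Ry(pitch) Rx(roll)).
In Python, from rig import sense, grab_frame, sign_off gives the robot as it stands. The module is installed in compiled form; this text tells all that it offers.
- The arm moves only by the tool send_rows, never from a script. Its argument "moves" is a list that holds one entry, the list of rows, each a list of 7 numbers: the shift along the world's x, y, z in m, then the turn, a rotation vector about the world's x, y, z in rad, then the opening, from -1 (shut) to 1 (fully open). In form: [[[dx, dy, dz, rx, ry, rz, jaw], ...]]. A call has 1 to 10 rows; each row shifts and turns the commanded pose from where the row before left it; what a row does not reach is not made up. A row lasts 1/10 s, in which the tool goes at most 50 mm and 8.59 degrees, less where a joint would pass 70% of its speed; a pose out of reach is approached as far as the arm can. A call with a gripper value outside its range is refused whole. The fingers move at their own pace and stop on an object; "grip_force" is the grip in N (left out, the last holds). Time passes only in rows, so rows that do not move let the fingers close. It gives the time, the measured TCP pose, the force, the opening and the grip force at its end, in the units of the state.
- sense(): the state, without advancing time (a new reading comes with each control period).
- grab_frame(name): name is "scene" or "top" or "wrist"; returns a dict with "img" (420x560x3 uint8, red, green, blue), "mtx" (3x3 intrinsics, pixels), "rvec" (rotation vector, rad) and "tvec" (3), from world to camera coordinates, as OpenCV has them; the wrist camera has in their place "T_tool_cam" (4x4, takes a point from camera to tool coordinates, whose origin is the TCP and whose axes are the flange's). Camera axes: x right, y down, z forward; pixel columns grow to the right and rows downward; lengths in mm; the calibration is good to about 2 mm. A picture is of the moment at which its call begins: read the wrist's pose just before it. There is no depth.
- sign_off(): hands the job in; it is judged then, once.
The state is a dict: "clock": time; "qpos": joint angles; "qvel": joint speeds; "joint_efforts": joint torques, N m; "eef_pos": TCP position; "tcp_rot": TCP orientation; "contact_force": force on the tool from outside, world axes, zero at the start; "wrist_torque": the same for the moment, N m; "opening": opening from 0.0 (shut) to 1.0 (fully open); "grasp_force": force on a finger pad.
Only numpy, scipy, OpenCV 4.12 (cv2) and the standard library are available. Lean on these libraries where they do the work, as an engineer would, in place of code of your own. Each camera call takes 0.05 s, during which the arm holds its last target. There are 200 camera calls.

## Working session

There is one attempt and no reset: what is moved stays moved. The work goes in short steps, Python scripts to look and compute and a tool call to move; the robot and the scene stay as the last step left them, time stands still between calls to the robot, and variables do not carry over. Pictures are saved under pics/ and viewed, at most 10 in all, crops included, and the job is handed in when it is done.

Besides the shell and the picture viewer there is one more tool, called after "Request:" by a JSON object that holds its "api" and its "payload", one argument or row to a line. send_rows: Moves the arm, as the interface text tells. Its arguments: {"type":"object","properties":{"moves":{"type":"array"},"grip_force":{"type":"number"}},"required":["moves"]}

```bash
mkdir -p pics; cat > h.py <<'E'
import numpy as np, cv2
from rig import sense, grab_frame, sign_off
from scipy.spatial.transform import Rotation as Ro
def ray(f,px):
    R=cv2.Rodrigues(np.array(f['rvec'],float))[0]; t=np.array(f['tvec'],float).ravel()
    d=np.linalg.inv(f['mtx'])@np.array([px[0],px[1],1.]); return -R.T@t, R.T@d
def onz(f,px,z):
    c,d=ray(f,px); return c+d*(z-c[2])/d[2]
def proj(f,p):
    return cv2.projectPoints(np.array(p,float).reshape(-1,3),np.array(f['rvec'],float),np.array(f['tvec'],float),np.array(f['mtx'],float),None)[0].reshape(-1,2)
def save(f,n): cv2.imwrite('pics/'+n,f['img'][:,:,::-1])
E
python3 - <<'E'
from h import *
import pickle
a=grab_frame('scene');b=grab_frame('top')
pickle.dump((a,b),open('f.pkl','wb'))
cv2.imwrite('pics/a.png',cv2.resize(a['img'],(800,600))[:,:,::-1]);cv2.imwrite('pics/b.png',cv2.resize(b['img'],(800,600))[:,:,::-1])
for f in(a,b): print(ray(f,(280,210)),f['mtx'][0,0])
s=sense();print(s)
E
```

```text
(array([985.8253811 , 798.65308611, 744.93087017]), array([-0.40520802, -0.69066654, -0.59902341])) 487.3075102101652
(array([ 376.19708234,   97.42281749, 1360.4044956 ]), array([ 0.15771752, -0.02195276, -0.98725025])) 515.1760877498772
{'clock': 0.1, 'qpos': array([-1.28041990e+00,  3.53582909e-01,  1.63406698e+00, -2.71214061e-05,
        1.15518674e+00, -2.41650889e-03]), 'qvel': array([-6.25588235e-04, -2.75996779e-03, -2.01834243e-03,  2.56942426e-04,
        3.14895508e-06,  4.68316991e-04]), 'joint_efforts': array([ 7.82644179e-06, -6.06355047e+01, -3.42822075e+01, -1.47040464e-05,
        4.00483754e-03,  2.77759818e-05]), 'eef_pos': array([ 180.2581843 , -598.0169218 ,  247.63113751]), 'tcp_rot': array([-3.14034863e+00,  2.17927934e-05,  2.92803915e-01]), 'contact_force': array([-0.10161507,  0.36064323, -0.49313227]), 'wrist_torque': array([ 0.01468178,  0.03653533, -0.01798559]), 'grasp_force': 0.0, 'opening': 0.9951136302225806}
```

View pics/a.png

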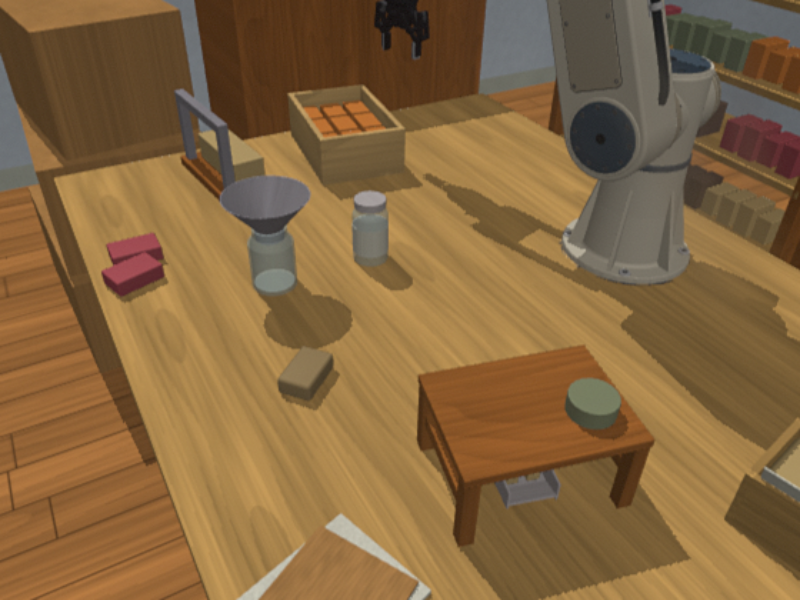

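View pics/b.png

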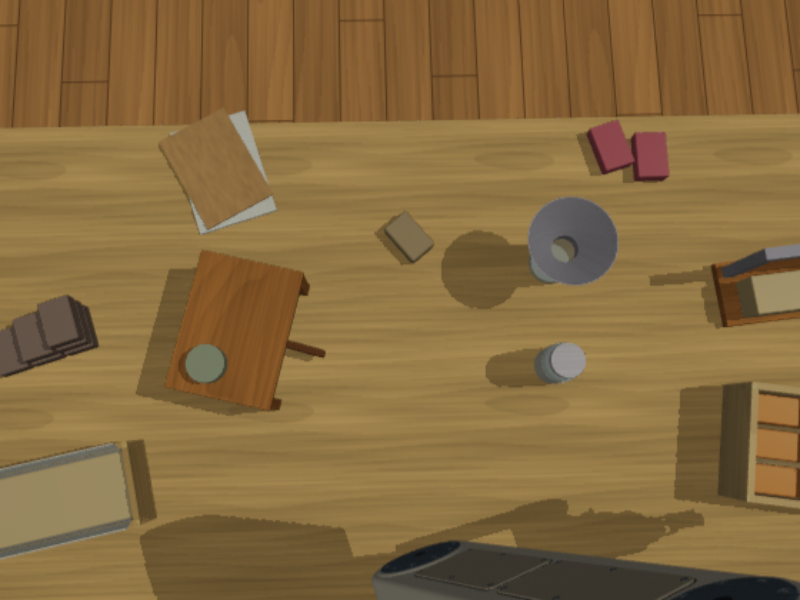

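The scene picture shows the funnel jar near (270,230), the closed jar (370,228), and the rack with the scoop's nose at (528,487). In the top picture the rack's corners are about (203,250), (304,273), (270,410), (166,386), the handle sticks out from (287,345) to (325,353), the funnel's mouth is centred near (572,241), the closed jar's lid at (568,361) and the soap bar at (409,237).

```bash
python3 - <<'E'
from h import *
import pickle
a,b=pickle.load(open('f.pkl','rb'))
k=.7
cs=[(203,250),(304,273),(270,410),(166,386)]
P=[onz(b,(x*k,y*k),126) for x,y in cs]
print('rack',np.round(P,1)); print('c',np.mean(P,0), np.linalg.norm(P[0]-P[1]),np.linalg.norm(P[1]-P[2]))
for i in range(2):
  d=P[1]-P[0] if i==0 else P[2]-P[3]; print('yaw -x dir',np.degrees(np.arctan2(d[1],d[0])))
img=b['img'].astype(int); hsv=cv2.cvtColor(b['img'],cv2.COLOR_RGB2HSV)
# handle
r=hsv[232:256,196:236]
m=np.zeros(hsv.shape[:2],np.uint8); m[232:256,202:236]=(r[:,6:,2]<115)
ys,xs=np.nonzero(m);print('handle n',len(xs),xs.min(),xs.max())
for row in range(236,252): print(row,[int(v) for v in hsv[row,200:232,2]])
# funnel
for name,f,(x0,x1,y0,y1) in(('top',b,(362,440,130,206)),):
  h=hsv[y0:y1,x0:x1]; mm=((h[...,1]<75)).astype(np.uint8)
  n,l,st,ce=cv2.connectedComponentsWithStats(mm);i=1+np.argmax(st[1:,4]);print('funnel',st[i],ce[i]+[x0,y0])
  c=max(cv2.findContours((l==i).astype(np.uint8),cv2.RETR_EXTERNAL,cv2.CHAIN_APPROX_NONE)[0],key=len)
  e=cv2.fitEllipse(c);print(e, onz(b,(e[0][0]+x0,e[0][1]+y0),180))
  print(onz(b,(572.5*k,241*k),180),[onz(b,(x*k,241*k),180)[1] for x in(528,617.5)])
print('closed',onz(b,(568*k,361*k),130)); print('soap',onz(b,(409*k,237*k),30))
print('round',onz(b,(205*k,363*k),152))
H=[onz(b,(x*k,y*k),52) for x,y in((290,345.5),(325,352.5))];print('handle',H)
cv2.imwrite('pics/c.png',np.hstack([cv2.resize(b['img'][225:265,190:240],(500,400),interpolation=cv2.INTER_NEAREST)])[:,:,::-1])
E
```

```text
rack [[667.7 404.4 126. ]
 [623.8 232.4 126. ]
 [394.3 289.6 126. ]
 [438.  461.4 126. ]]
c [530.93211288 346.95804547 126.        ] 177.51884959075332 236.48633967356938
yaw -x dir -104.31546898861524
yaw -x dir -104.28406892083744
handle n 202 202 227
236 [124, 95, 151, 156, 155, 154, 151, 151, 151, 151, 151, 150, 151, 151, 150, 151, 151, 150, 150, 151, 150, 150, 150, 149, 149, 149, 148, 149, 149, 152, 152, 152]
237 [124, 96, 149, 150, 149, 149, 148, 147, 147, 147, 147, 147, 147, 148, 147, 148, 148, 148, 147, 148, 148, 148, 147, 147, 146, 147, 147, 146, 146, 148, 148, 147]
238 [117, 82, 101, 110, 132, 129, 147, 147, 146, 147, 147, 146, 147, 147, 146, 147, 147, 147, 146, 147, 147, 147, 146, 146, 146, 145, 146, 146, 146, 145, 145, 145]
239 [100, 77, 79, 83, 93, 92, 99, 106, 128, 129, 147, 148, 147, 146, 147, 146, 147, 146, 145, 145, 145, 145, 145, 145, 145, 145, 145, 144, 145, 143, 143, 144]
240 [82, 77, 79, 80, 80, 79, 79, 82, 90, 92, 108, 105, 131, 148, 148, 148, 148, 148, 147, 148, 147, 148, 148, 149, 148, 148, 148, 148, 148, 148, 147, 148]
241 [71, 77, 77, 77, 77, 77, 79, 80, 79,
[... 1508 characters left out ...]
4, 154, 153, 151, 119, 119, 119, 118, 118, 117, 117, 118, 124, 159, 158, 159, 159, 158, 158, 151, 152, 157, 157, 157, 157, 157]
funnel [   7    7   64   63 3164] [399.92983565 168.95764855]
((37.86177062988281, 39.023799896240234), (61.97209167480469, 64.66124725341797), 63.894596099853516) [ 656.26964245 -214.47871871  180.        ]
[ 657.00867171 -216.63673973  180.        ] [np.float64(-142.79725900993338), np.float64(-291.48251916860613)]
closed [ 462.67036231 -209.10560405  130.        ]
soap [706.83596049  48.05837763  30.        ]
round [472.46615336 391.43089174 152.        ]
handle [array([507.82497643, 265.96369063,  52.        ]), array([493.85830695, 203.99121524,  52.        ])]
```

View pics/c.png

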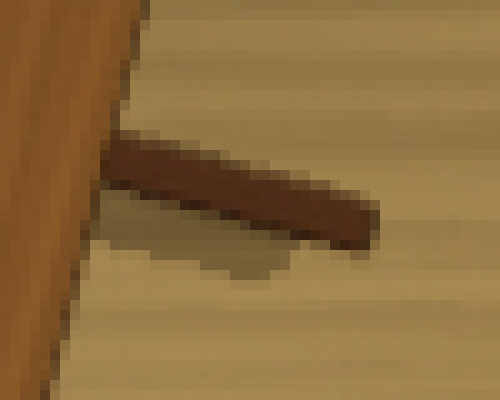

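The crop shows the handle's top face from about column 203 to 227, with the axis near (204,240.9) and (222,245.3) at full resolution and the free end at column 227.

```bash
python3 - <<'E'
from h import *
import pickle
a,b=pickle.load(open('f.pkl','rb'))
p1,p2,e=[onz(b,p,52) for p in((204,240.9),(222,245.3),(227.2,246.7))]
d=p2-p1; print(p1,p2,e,np.degrees(np.arctan2(d[1],d[0])))
th=np.radians(75.7);u=np.array([np.cos(th),np.sin(th),0]);k=np.array([0,0,1.])
g=e+25*u; g[2]=42; print('grip',g,'edge dist',(np.array([530.9,347,0])-g)@u-90)
w=grab_frame('wrist');print(np.round(w['T_tool_cam'],2))
s=sense();R0=Ro.from_euler('xyz',s['tcp_rot'])
z=(u-k)/2**.5;y=np.array([u[1],-u[0],0]);R=Ro.from_matrix(np.c_[np.cross(y,z),y,z])
print('rotvec total',(R*R0.inv()).as_rotvec(),'pre',g-100*z-s['eef_pos'])
E
```

```text
[510.1838428  263.42694691  52.        ] [497.88184285 217.88964489  52.        ] [494.0038123  204.74980954  52.        ] -105.1176999187002
grip [500.17878761 228.97520282  42.        ] edge dist 31.955994290030716
[[   0.     -0.96   -0.28   71.5 ]
 [   1.      0.     -0.     -0.49]
 [   0.     -0.28    0.96 -125.95]
 [   0.      0.      0.      1.  ]]
rotvec total [ 0.59114568 -0.56755798  0.97271905] pre [ 302.42666462  758.53982559 -135.03351539]
```

Request:
{"api": "send_rows", "payload": {
  "moves": [
    [[0.01,0.025,0.004,0,0,0.0324,1],[0.01,0.025,0.004,0,0,0.0324,1],[0.01,0.025,0.004,0.02,-0.019,0.0324,1],[0.01,0.025,0.004,0.02,-0.019,0.0324,1],[0.01,0.025,0.004,0.02,-0.019,0.0324,1],[0.01,0.025,0.004,0.02,-0.019,0.0324,1],[0.01,0.025,0.004,0.02,-0.019,0.0324,1],[0.01,0.025,0.004,0.02,-0.019,0.0324,1],[0.01,0.025,0.004,0.02,-0.019,0.0324,1],[0.01,0.025,0.004,0.02,-0.019,0.0324,1]]
  ]
}}

```text
clock: 1.15
eef_pos: [281.1, -346.3, 288.7]
tcp_rot: [-3.07, -0.211, 0.613]
contact_force: [-0.5, 0.1, -0.4]
opening: 0.999
grasp_force: 0.0
```

Request:
{"api": "send_rows", "payload": {
  "moves": [
    [[0.01,0.025,0.003,0.02,-0.019,0.0324,1],[0.01,0.025,0.003,0.02,-0.019,0.0324,1],[0.01,0.025,0.003,0.02,-0.019,0.0324,1],[0.01,0.025,0.003,0.02,-0.019,0.0324,1],[0.01,0.025,0.003,0.02,-0.019,0.0324,1],[0.01,0.025,0.003,0.02,-0.019,0.0324,1],[0.01,0.025,0.003,0.02,-0.019,0.0324,1],[0.01,0.025,0.003,0.02,-0.019,0.0324,1],[0.01,0.025,0.003,0.02,-0.019,0.0324,1],[0.01,0.025,0.003,0.02,-0.019,0.0324,1]]
  ]
}}

```text
clock: 2.15
eef_pos: [380.6, -96.3, 318.7]
tcp_rot: [-3.059, -0.485, 0.936]
contact_force: [0.6, -0.8, -0.5]
opening: 1.002
grasp_force: 0.0
```

```bash
cat >> h.py <<'E'
def tgt(p,u_yaw,tilt,tip=0):
    """TCP pose for scoop_grip at p (grasp point 2mm behind TCP), scoop yaw, tool tilt below horizontal"""
    u=np.array([np.cos(u_yaw),np.sin(u_yaw),0]);k=np.array([0,0,1.])
    z=np.cos(tilt)*u-np.sin(tilt)*k;y=np.array([u[1],-u[0],0])
    return np.array(p)+2*z, Ro.from_matrix(np.c_[np.cross(y,z),y,z]), z,u
def togo(p,R):
    s=sense();R0=Ro.from_euler('xyz',s['tcp_rot'])
    print('t',s['clock'],'q',np.round(s['qpos'],2),'tcp',np.round(s['eef_pos'],1),'F',np.round(s['contact_force'],1),'open',round(float(s['opening']),3),'gf',round(float(s['grasp_force']),1))
    print('d',np.round(np.array(p)-s['eef_pos'],1),'rot',np.round((R*R0.inv()).as_rotvec(),4))
E
python3 - <<'E'
from h import *
p,R,z,u=tgt((500.2,229,42),np.radians(75.4),np.pi/4); togo(p-100*z,R)
E
```

```text
t 2.15 q [-0.65 -0.07  2.06  0.5   1.29 -0.21] tcp [380.6 -96.3 318.7] F [ 0.6 -0.8 -0.5] open 1.002 gf 0.0
d [ 102.1  258.2 -207.4] rot [ 0.2433 -0.1899  0.3285]
```

Request:
{"api": "send_rows", "payload": {
  "moves": [
    [[0.01,0.025,-0.01,0.0243,-0.019,0.0329,1],[0.01,0.025,-0.01,0.0243,-0.019,0.0329,1],[0.01,0.025,-0.01,0.0243,-0.019,0.0329,1],[0.01,0.025,-0.01,0.0243,-0.019,0.0329,1],[0.01,0.025,-0.01,0.0243,-0.019,0.0329,1],[0.01,0.025,-0.01,0.0243,-0.019,0.0329,1],[0.01,0.025,-0.01,0.0243,-0.019,0.0329,1],[0.01,0.025,-0.01,0.0243,-0.019,0.0329,1],[0.01,0.025,-0.01,0.0243,-0.019,0.0329,1],[0.01,0.025,-0.01,0.0243,-0.019,0.0329,1]]
  ]
}}

```text
clock: 3.15
eef_pos: [480.3, 153.6, 218.3]
tcp_rot: [-3.142, -0.785, 1.316]
contact_force: [0.3, -0.2, 0.3]
opening: 1.001
grasp_force: 0.0
```

```bash
python3 - <<'E'
from h import *
p,R,z,u=tgt((500.2,229,42),np.radians(75.4),np.pi/4); togo(p-100*z,R)
s=sense();f=grab_frame('wrist');cv2.imwrite('pics/w1.png',f['img'][:,:,::-1])
T=np.eye(4);T[:3,:3]=Ro.from_euler('xyz',s['tcp_rot']).as_matrix();T[:3,3]=s['eef_pos'];M=np.linalg.inv(T@f['T_tool_cam'])
def pj(q): c=M@np.r_[q,1];v=f['mtx']@c[:3];return np.round(v[:2]/v[2],1)
g=np.array([500.2,229,52]);e=g-25*u
print('pred end,grip,+30 top centre',pj(e),pj(g),pj(g+30*u))
E
```

```text
t 3.15 q [-0.17  0.23  2.15  1.01  0.98 -0.6 ] tcp [480.3 153.6 218.3] F [ 0.3 -0.2  0.3] open 1.001 gf 0.0
d [   2.4    8.4 -107. ] rot [ 0.0004 -0.0001 -0.0001]
pred end,grip,+30 top centre [281.6 273.1] [281.6 250.9] [281.7 226.2]
```

View pics/w1.png

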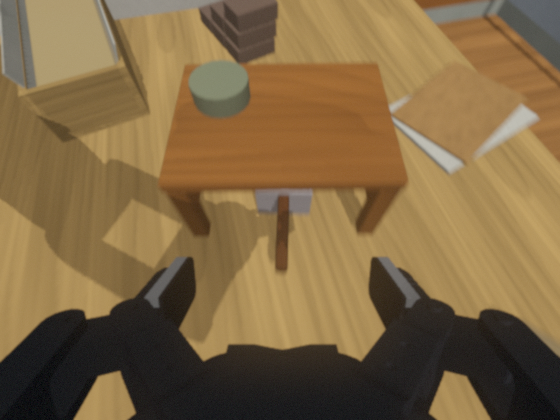

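The wrist picture shows the handle centred between the fingers, running from (284,197) at the rack's edge to its free end near (281,268), with the rack's front lower edge at row 187.

```bash
python3 - <<'E'
from h import *
s=sense();f=grab_frame('wrist');im=f['img']
T=np.eye(4);T[:3,:3]=Ro.from_euler('xyz',s['tcp_rot']).as_matrix();T[:3,3]=s['eef_pos'];W=T@f['T_tool_cam'];M=np.linalg.inv(W)
def pj(q): c=M@np.r_[q,1];v=f['mtx']@c[:3];return np.round(v[:2]/v[2],1)
def wz(px,z): d=W[:3,:3]@np.linalg.inv(f['mtx'])@np.r_[px,1];c=W[:3,3];return c+d*(z-c[2])/d[2]
for r in range(254,276): print(r,im[r,282],end=' ')
V=im.astype(int).sum(2)
for r in(215,225,235,245,255,260,265): 
  x=np.nonzero(V[r,265:300]<230)[0]+265; print('\n',r,x.min() if len(x) else 0,x.max() if len(x) else 0,end='')
u=np.array([np.cos(np.radians(75.7)),np.sin(np.radians(75.7)),0]);c=np.array([530.9,347,126])
print('\nrack edge pred top/bot',pj(c-90*u),pj(c-90*u-[0,0,14]))
print([im[r,230].tolist() for r in range(176,194)])
E
```

```text
254 [109  71  42] 255 [109  72  42] 256 [109  71  42] 257 [110  73  44] 258 [109  72  43] 259 [109  72  42] 260 [109  71  39] 261 [109  74  43] 262 [108  71  41] 263 [110  76  43] 264 [109  74  39] 265 [110  74  41] 266 [111  74  43] 267 [112  74  41] 268 [110  74  41] 269 [110  73  43] 270 [110  74  43] 271 [109  73  41] 272 [110  74  42] 273 [105  70  41] 274 [95 64 36] 275 [91 63 35] 
 215 278 289
 225 277 288
 235 277 287
 245 276 287
 255 276 286
 260 276 285
 265 276 285
rack edge pred top/bot [282.6 191.3] [282.6 199.1]
[[153, 102, 52], [153, 101, 50], [156, 103, 51], [158, 106, 53], [161, 109, 55], [162, 110, 56], [162, 109, 58], [156, 104, 51], [152, 102, 53], [149, 98, 52], [151, 100, 50], [149, 98, 49], [141, 94, 47], [128, 85, 45], [119, 77, 42], [117, 75, 40], [116, 74, 35], [119, 80, 42]]
```

```bash
python3 - <<'E'
from h import *
f=grab_frame('wrist');im=f['img']
print([int(im[r,280].sum()) for r in range(185,300)])
print([int(im[r,240].sum()) for r in range(170,215)])
a=cv2.resize(im[170:300,200:360],(800,650),interpolation=cv2.INTER_NEAREST)[:600]
cv2.imwrite('pics/w2.png',a[:,:,::-1])
E
```

```text
[305, 287, 256, 230, 231, 234, 238, 279, 361, 417, 400, 333, 259, 213, 194, 190, 190, 196, 194, 189, 202, 202, 197, 197, 198, 201, 205, 198, 195, 200, 194, 185, 171, 172, 174, 160, 171, 177, 192, 200, 211, 199, 210, 204, 205, 201, 191, 180, 177, 184, 186, 176, 176, 170, 178, 179, 179, 177, 184, 190, 197, 203, 206, 214, 220, 222, 214, 212, 219, 212, 227, 221, 222, 227, 226, 221, 225, 220, 226, 225, 227, 214, 220, 223, 227, 210, 221, 198, 192, 197, 231, 327, 399, 420, 425, 430, 427, 430, 433, 432, 437, 435, 438, 436, 435, 435, 433, 427, 426, 426, 429, 425, 426, 421, 424]
[309, 307, 298, 298, 306, 309, 310, 318, 325, 324, 323, 320, 317, 296, 296, 300, 292, 270, 239, 233, 236, 229, 241, 300, 383, 428, 440, 439, 443, 440, 443, 439, 432, 423, 386, 351, 334, 333, 334, 326, 326, 327, 330, 326, 322]
```

View pics/w2.png

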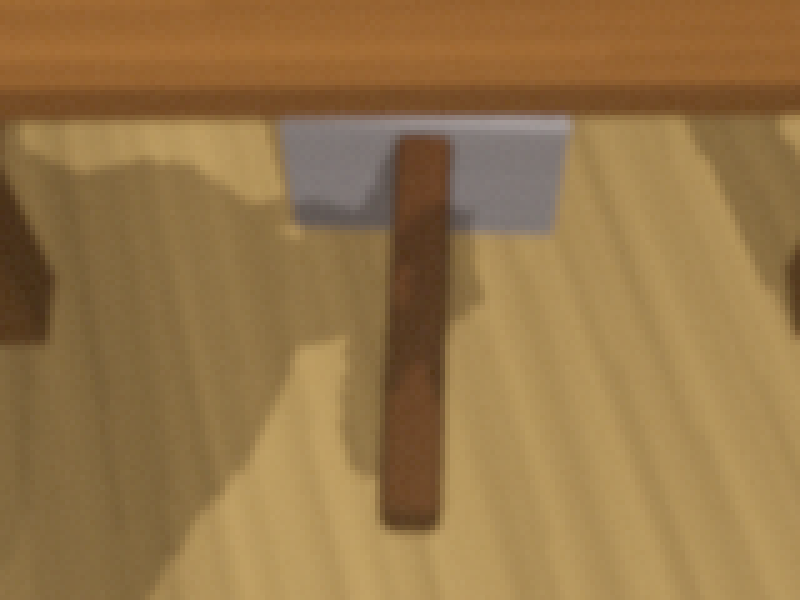

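The crop shows the handle's top face centred at full-image column 282 at its end (row 273, just as predicted) and 284.7 at the back wall. So the grip point holds, but the handle is turned about 2° clockwise of the rack's axis.

```bash
python3 - <<'E'
from h import *
p,R,z,u=tgt((501.2,229,43),np.radians(73.7),np.pi/4); togo(p-100*z,R);print(100*z,u)
E
```

```text
t 3.3 q [-0.17  0.23  2.15  1.01  0.98 -0.6 ] tcp [479.6 153.3 217.7] F [-0.6 -1.3  0.3] open 0.997 gf 0.0
d [   2.2    9.2 -105.4] rot [ 0.001  -0.0033 -0.0301]
[ 19.84613331  67.86848306 -70.71067812] [0.28066671 0.95980529 0.        ]
```

Request:
{"api": "send_rows", "payload": {
  "moves": [
    [[0.0002,0.001,-0.0205,0,0,-0.006,1],[0.0005,0.002,-0.021,0,-0.001,-0.006,1],[0.0005,0.002,-0.021,0,-0.001,-0.006,1],[0.0005,0.002,-0.021,0,-0.001,-0.006,1],[0.0005,0.0022,-0.021,0,0,-0.006,1]]
  ]
}}

```text
clock: 3.8
eef_pos: [482.7, 160.6, 113.9]
tcp_rot: [3.137, -0.784, 1.286]
contact_force: [0.8, 0.6, 0.6]
opening: 1.002
grasp_force: 0.0
```

Request:
{"api": "send_rows", "payload": {
  "moves": [
    [[0.0025,0.0085,-0.0088,0,0,0,1],[0.0025,0.0085,-0.0088,0,0,0,1],[0.0025,0.0085,-0.0088,0,0,0,1],[0.0025,0.0085,-0.0088,0,0,0,1],[0.0025,0.0085,-0.0088,0,0,0,1],[0.0025,0.0085,-0.0088,0,0,0,1],[0.0025,0.0085,-0.0088,0,0,0,1],[0.0024,0.0084,-0.0091,0,0,0,1],[0,0,0,0,0,0,1]]
  ]
}}

```text
clock: 4.7
eef_pos: [502.5, 229.1, 43.2]
tcp_rot: [3.139, -0.784, 1.286]
contact_force: [-0.0, -0.0, -0.8]
opening: 1.003
grasp_force: 0.0
```

```bash
python3 - <<'E'
from h import *
p,R,z,u=tgt((501.2,229,43),np.radians(73.7),np.pi/4); togo(p,R)
f=grab_frame('wrist');save(f,'w3.png')
E
```

```text
t 4.7 q [ 0.02  0.61  2.19  1.51  0.74 -1.08] tcp [502.5 229.1  43.2] F [-0.  -0.  -0.8] open 1.003 gf 0.0
d [-0.9  1.2 -1.6] rot [0.0016 0.0014 0.0022]
```

View pics/w3.png

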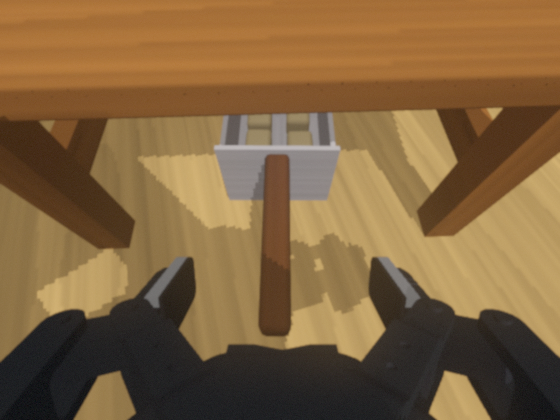

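The handle lies straight between the pads, centred at column 276 against the pads' middle of 282. That is about 3 mm to the left, so I shift and close.

Request:
{"api": "send_rows", "payload": {
  "moves": [
    [[-0.0015,0.001,-0.0008,0,0,0,1],[-0.0022,0.001,-0.0008,0,0,0,1],[0,0,0,0,0,0,0],[0,0,0,0,0,0,-0.4],[0,0,0,0,0,0,-1],[0,0,0,0,0,0,-1],[0,0,0,0,0,0,-1],[0,0,0,0,0,0,-1],[0,0,0,0,0,0,-1],[0,0,0,0,0,0,-1]]
  ],
  "grip_force": 30
}}

```text
clock: 5.75
eef_pos: [498.9, 230.7, 41.6]
tcp_rot: [3.139, -0.784, 1.286]
contact_force: [0.3, -1.3, 1.2]
opening: 0.158
grasp_force: 33.0
```

Request:
{"api": "send_rows", "payload": {
  "moves": [
    [[0,0,0,0,0,0,-1],[0,0,0,0,0,0,-1],[0,0,0,0,0,0,-1]]
  ],
  "grip_force": 110
}}

```text
clock: 6.05
eef_pos: [498.9, 230.7, 41.6]
tcp_rot: [3.139, -0.784, 1.286]
contact_force: [-0.1, -1.2, 2.2]
opening: 0.145
grasp_force: 107.1
```

```bash
python3 - <<'E'
from h import *
s=sense();print(s['opening'],s['grasp_force'],s['contact_force'],s['eef_pos'],s['tcp_rot'])
E
```

```text
0.14523618592426726 107.05836653709412 [-0.06507432 -1.19370652  2.19004552] [498.91009886 230.71106588  41.59412831] [ 3.13871236 -0.78411683  1.28554325]
```

Request:
{"api": "send_rows", "payload": {
  "moves": [
    [[0,0,0.001,0.0095,-0.003,0,-1],[0,0,0.001,0.0095,-0.003,0,-1],[0,0,0.001,0.0095,-0.003,0,-1],[0,0,0.001,0.0095,-0.003,0,-1],[0,0,0.001,0.0095,-0.003,0,-1],[0,0,0.001,0.0095,-0.003,0,-1],[0,0,0,0,0,0,-1]]
  ]
}}

```text
clock: 6.75
eef_pos: [498.7, 230.5, 47.4]
tcp_rot: [3.137, -0.844, 1.286]
contact_force: [0.7, -0.4, -2.3]
opening: 0.147
grasp_force: 107.1
```

```bash
python3 - <<'E'
from h import *
s=sense();print(s['opening'],s['contact_force'],s['wrist_torque'],s['eef_pos'],s['tcp_rot'])
f=grab_frame('wrist');save(f,'w4.png')
E
```

```text
0.14650198054268257 [ 0.66047954 -0.42223315 -2.25285756] [-0.81200772  0.24660705 -0.02777558] [498.72933821 230.52946127  47.38315776] [ 3.13744853 -0.84400732  1.28631365]
```

View pics/w4.png

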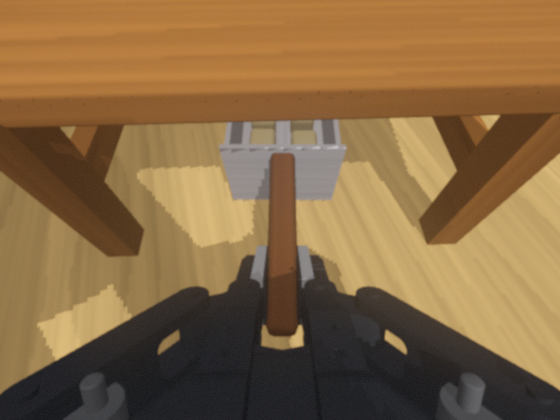

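The handle sits between the pads with the back wall still at rows 148–200, so there is no slip, and the scoop's weight of about 2.2 N is on the wrist. I draw it out now.

Request:
{"api": "send_rows", "payload": {
  "moves": [
    [[-0.0008,-0.0029,0,0,0,0,-1],[-0.0017,-0.0058,0,0,0,0,-1],[-0.0028,-0.0096,0,0,0,0,-1],[-0.0034,-0.0115,0,0,0,0,-1],[-0.0036,-0.0125,0,0,0,0,-1],[-0.0036,-0.0125,0,0,0,0,-1],[-0.0036,-0.0125,0,0,0,0,-1],[-0.0036,-0.0125,0,0,0,0,-1],[-0.0036,-0.0125,0,0,0,0,-1],[-0.0036,-0.0125,0,0,0,0,-1]]
  ]
}}

```text
clock: 7.8
eef_pos: [468.1, 124.5, 47.5]
tcp_rot: [3.137, -0.844, 1.286]
contact_force: [-0.7, -0.2, -1.3]
opening: 0.145
grasp_force: 107.2
```

Request:
{"api": "send_rows", "payload": {
  "moves": [
    [[-0.0036,-0.0125,0,0,0,0,-1],[-0.0036,-0.0125,0,0,0,0,-1],[-0.0036,-0.0125,0,0,0,0,-1],[-0.0036,-0.0125,0,0,0,0,-1],[-0.0036,-0.0125,0,0,0,0,-1],[-0.0036,-0.0125,0,0,0,0,-1],[-0.0032,-0.011,0,0,0,0,-1],[-0.0025,-0.009,0.003,0,0,0,-1],[-0.0015,-0.006,0.006,0,0,0,-1],[-0.0008,-0.003,0.01,0,0,0,-1]]
  ]
}}

```text
clock: 8.8
eef_pos: [438.7, 21.3, 66.9]
tcp_rot: [3.138, -0.844, 1.285]
contact_force: [1.7, -0.0, -1.8]
opening: 0.149
grasp_force: 107.2
```

```bash
python3 - <<'E'
from h import *
s=sense();print(s['opening'],s['contact_force'],s['wrist_torque'],s['qpos'],s['eef_pos'],s['tcp_rot'])
f=grab_frame('wrist');b=grab_frame('top')
n=np.vstack([f['img'][60:340,150:420],]);m=b['img'][200:320,180:320]
cv2.imwrite('pics/w5.png',np.hstack([cv2.resize(n,(400,415)),cv2.resize(m,(400,415))])[:,:,::-1])
E
```

```text
0.14858897454113587 [ 1.70656174 -0.00750725 -1.83167267] [-0.7293826   0.26045676 -0.03093924] [-0.52459457  0.58324122  2.21216783  1.07941348  0.96883982 -1.16195595] [438.66915398  21.34636845  66.8898882 ] [ 3.13810408 -0.84380104  1.28549224]
```

View pics/w5.png

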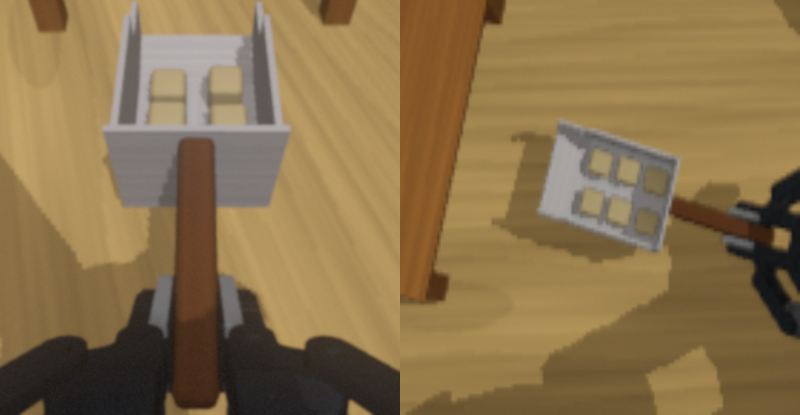

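The scoop is out, clear of the rack, and all six chunks lie in the bowl: (582–655,150–220) in the right half. Next I lift it and swing it over to the funnel.

Request:
{"api": "send_rows", "payload": {
  "moves": [
    [[0,0,0.014,0,0,0,-1],[0,0,0.018,0,0,0,-1],[0,0,0.022,0,0,0,-1],[0,0,0.024,0,0,0,-1],[0,0,0.024,0,0,0,-1],[0,0,0.024,0,0,0,-1],[0,0,0.024,0,0,0,-1],[0,0,0.024,0,0,0,-1],[0,0,0.018,0,0,-0.01,-1],[0,0,0.011,0,0,-0.025,-1]]
  ]
}}

```text
clock: 9.9
eef_pos: [438.9, 22.4, 271.0]
tcp_rot: [3.135, -0.844, 1.255]
contact_force: [-0.6, 0.3, -2.7]
opening: 0.147
grasp_force: 107.5
```

Request:
{"api": "send_rows", "payload": {
  "moves": [
    [[0.0003,-0.002,0,0,0,-0.04,-1],[0.0006,-0.004,0,0,0,-0.055,-1],[0.0009,-0.006,0,0,0,-0.06,-1],[0.0009,-0.007,0,0,0,-0.06,-1],[0.0009,-0.007,0,0,0,-0.06,-1],[0.0009,-0.007,0,0,0,-0.06,-1],[0.0009,-0.007,0,0,0,-0.06,-1],[0.0009,-0.007,0,0,0,-0.06,-1],[0.0009,-0.007,0,0,0,-0.06,-1],[0.0009,-0.007,0,0,0,-0.06,-1]]
  ]
}}

```text
clock: 10.9
eef_pos: [446.7, -39.9, 269.2]
tcp_rot: [3.138, -0.844, 0.67]
contact_force: [-1.0, 0.1, -2.4]
opening: 0.145
grasp_force: 107.4
```

Request:
{"api": "send_rows", "payload": {
  "moves": [
    [[0.0009,-0.007,0,0,0,-0.06,-1],[0.0009,-0.007,0,0,0,-0.06,-1],[0.0009,-0.007,0,0,0,-0.06,-1],[0.0009,-0.007,0,0,0,-0.06,-1],[0.0009,-0.007,0,0,0,-0.06,-1],[0.0009,-0.007,0,0,0,-0.06,-1],[0.0009,-0.007,0,0,0,-0.06,-1],[0.0009,-0.007,0,0,0,-0.06,-1],[0.0009,-0.007,0,0,0,-0.06,-1],[0.0009,-0.007,0,0,0,-0.06,-1]]
  ]
}}

```text
clock: 11.9
eef_pos: [455.1, -109.8, 268.9]
tcp_rot: [3.139, -0.843, 0.069]
contact_force: [0.2, -1.1, -2.7]
opening: 0.148
grasp_force: 107.4
```

```bash
cat >> h.py <<'E'
# pour: scoop nose-down th (rad); tool tilt = th + off
C=np.array([656.8,-216.]); OFF=np.radians(51.8); PSI=np.radians(-18)
def pour(th,nz,back=25,psi=PSI):
    u=np.array([np.cos(psi),np.sin(psi)])
    dx,dz=178,-32   # grip->nose, scoop frame
    hx=dx*np.cos(th)+dz*np.sin(th); hz=-dx*np.sin(th)+dz*np.cos(th)
    g=np.r_[C-(back+hx)*u, nz-hz]
    return tgt(g,psi,th+OFF)
E
python3 - <<'E'
from h import *
p,R,z,u=pour(np.radians(-3.4),210);togo(p,R)
E
```

```text
t 11.9 q [-0.54 -0.15  2.44  1.35  0.45 -0.19] tcp [ 455.1 -109.8  268.9] F [ 0.2 -1.1 -2.7] open 0.148 gf 107.4
d [  8.4 -43.4 -39. ] rot [ 0.0161  0.1168 -0.3815]
```

```bash
sed -i 's/OFF=np.radians(51.8); PSI=np.radians(-18)/OFF=np.radians(45); PSI=0.069/' h.py
python3 - <<'E'
from h import *
p,R,z,u=pour(np.radians(-3.4),222);togo(p,R);q=p
print(u)
for th in (-3.4,10,20,30,40,50,60,70):
  p,R,z,u=pour(np.radians(th),222 if th<0 else 205);print(th,np.round(p,1),np.round(p-q,1));q=p
E
```

```text
t 11.9 q [-0.54 -0.15  2.44  1.35  0.45 -0.19] tcp [ 455.1 -109.8  268.9] F [ 0.2 -1.1 -2.7] open 0.148 gf 107.4
d [  -0.9 -120.2  -26.9] rot [ 0.0017 -0.0014  0.0013]
[0.99762044 0.06894526 0.        ]
-3.4 [ 454.2 -230.   242.1] [0. 0. 0.]
10 [ 463.7 -229.3  265.8] [ 9.5  0.7 23.7]
20 [ 476.8 -228.4  294.1] [13.1  0.9 28.4]
30 [ 494.6 -227.2  319.8] [17.8  1.2 25.6]
40 [ 516.5 -225.7  341.9] [22.   1.5 22.2]
50 [ 542.  -223.9  359.9] [25.5  1.8 18. ]
60 [ 570.2 -222.   373.2] [28.2  1.9 13.3]
70 [ 600.3 -219.9  381.4] [30.1  2.1  8.2]
```

Request:
{"api": "send_rows", "payload": {
  "moves": [
    [[0,-0.003,0,0,0,-0.0,-1],[0,-0.006,0,0,0,0,-1],[0,-0.01,0,0,0,0,-1],[0,-0.014,0,0,0,0,-1],[0,-0.017,0,0,0,0,-1],[0,-0.018,0,0,0,0,-1],[0,-0.017,0,0,0,0,-1],[0,-0.014,0,0,0,0,-1],[0,-0.01,0,0,0,0,-1],[0,-0.008,0,0,0,0,-1]]
  ]
}}

```text
clock: 12.9
eef_pos: [455.7, -227.3, 269.3]
tcp_rot: [3.138, -0.844, 0.076]
contact_force: [0.7, -0.2, -1.8]
opening: 0.147
grasp_force: 107.8
```

Request:
{"api": "send_rows", "payload": {
  "moves": [
    [[0,-0.003,-0.003,0,0,0,-1],[0,0,-0.006,0,0,0,-1],[0,0,-0.006,0,0,0,-1],[0,0,-0.006,0,0,0,-1],[0,0,-0.004,0,0,0,-1],[0,0,-0.002,0,0,0,-1],[0,0,0,0,0,0,-1]]
  ]
}}

```text
clock: 13.6
eef_pos: [456.0, -228.8, 242.1]
tcp_rot: [3.138, -0.843, 0.077]
contact_force: [0.2, 0.3, -1.6]
opening: 0.147
grasp_force: 107.7
```

```bash
python3 - <<'E'
from h import *
p,R,z,u=pour(np.radians(-3.4),222);togo(p,R)
b=grab_frame('top');a=grab_frame('scene')
n=C-25*u[:2];v=np.array([-u[1],u[0]])
for f in(b,a):print('nose L/R',proj(f,[np.r_[n+34*v,224],np.r_[n-34*v,224]]),'funnel',proj(f,[np.r_[C,180]]))
cv2.imwrite('pics/x1.png',np.hstack([cv2.resize(b['img'][110:240,330:470],(430,400)),cv2.resize(a['img'][80:230,110:250],(370,400))])[:,:,::-1])
E
```

```text
t 13.6 q [-0.86  0.06  2.34  1.36  0.66 -0.48] tcp [ 456.  -228.8  242.1] F [ 0.2  0.3 -1.6] open 0.147 gf 107.7
d [-1.8 -1.2 -0. ] rot [ 0.0025 -0.0013 -0.0048]
nose L/R [[391.9699031  176.20637941]
 [421.52994037 173.56006675]] funnel [[400.48769396 168.79166051]]
nose L/R [[200.38171983 123.01095202]
 [187.87269697 112.08807565]] funnel [[186.11111604 136.57814458]]
```

View pics/x1.png

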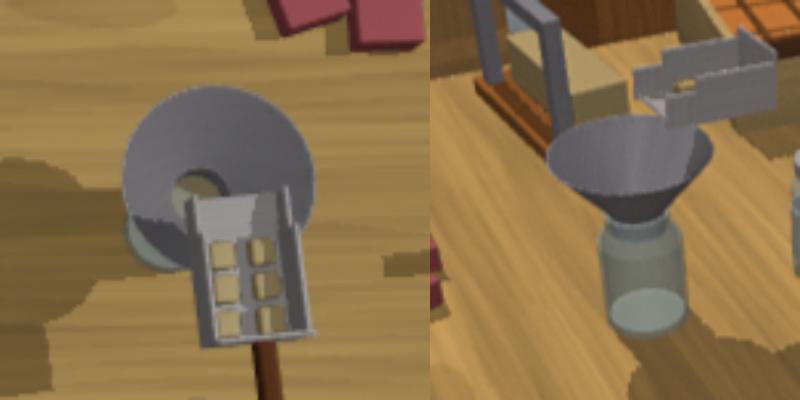

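Top (left half): the nose edge spans full-image columns about 392–424 at row 172, just behind and over the funnel, whose centre is at (401,168). All six chunks are still in the bowl. I tip gradually.

Request:
{"api": "send_rows", "payload": {
  "moves": [
    [[0.0015,0.0003,0.004,-0.0027,0.039,0,-1],[0.0015,0.0003,0.004,-0.0027,0.039,0,-1],[0.0015,0.0003,0.004,-0.0027,0.039,0,-1],[0.0015,0.0003,0.004,-0.0027,0.039,0,-1],[0.001,0.0003,0.004,-0.0027,0.039,0,-1],[0.001,0.0003,0.0037,-0.0027,0.039,0,-1],[0.0033,0.0002,0.0071,-0.003,0.0436,0,-1],[0.0033,0.0002,0.0071,-0.003,0.0436,0,-1],[0.0033,0.0002,0.0071,-0.003,0.0436,0,-1],[0.0033,0.0002,0.0071,-0.003,0.0436,0,-1]]
  ]
}}

```text
clock: 14.7
eef_pos: [477.1, -226.3, 295.2]
tcp_rot: [3.141, -0.432, 0.075]
contact_force: [0.1, 0.0, -2.7]
opening: 0.146
grasp_force: 107.6
```

Request:
{"api": "send_rows", "payload": {
  "moves": [
    [[0.0036,0.0002,0.0051,-0.0024,0.0349,0,-1],[0.0036,0.0002,0.0051,-0.0024,0.0349,0,-1],[0.0036,0.0002,0.0051,-0.0024,0.0349,0,-1],[0.0036,0.0002,0.0051,-0.0024,0.0349,0,-1],[0.0036,0.0002,0.0051,-0.0024,0.0349,0,-1],[0,0,0,0,0,0,-1],[0,0,0,0,0,0,-1]]
  ]
}}

```text
clock: 15.4
eef_pos: [495.1, -225.2, 319.9]
tcp_rot: [-3.141, -0.26, 0.075]
contact_force: [-0.8, 1.0, -2.2]
opening: 0.148
grasp_force: 107.8
```

```bash
cat >> h.py <<'E'
def chunks(f,x0,x1,y0,y1):
    h=cv2.cvtColor(f['img'],cv2.COLOR_RGB2HSV)[y0:y1,x0:x1]
    return h
E
python3 - <<'E'
from h import *
p,R,z,u=pour(np.radians(30),205);togo(p,R);save(grab_frame('top'),'t30.png')
E
```

```text
t 15.4 q [-0.52  0.05  1.87  0.17  1.01  0.9 ] tcp [ 495.1 -225.2  319.9] F [-0.8  1.  -2.2] open 0.148 gf 107.8
d [-0.5 -2.1 -0.1] rot [-0.0004 -0.0021 -0.006 ]
```

Request:
{"api": "send_rows", "payload": {
  "moves": [
    [[0.0044,0.0003,0.0044,-0.0024,0.0349,0,-1],[0.0044,0.0003,0.0044,-0.0024,0.0349,0,-1],[0.0044,0.0003,0.0044,-0.0024,0.0349,0,-1],[0.0044,0.0003,0.0044,-0.0024,0.0349,0,-1],[0.0044,0.0003,0.0044,-0.0024,0.0349,0,-1],[0,0,0,0,0,0,-1],[0,0,0,0,0,0,-1],[0,0,0,0,0,0,-1]]
  ]
}}

```text
clock: 16.25
eef_pos: [516.4, -223.9, 341.5]
tcp_rot: [-3.14, -0.085, 0.074]
contact_force: [0.2, 0.5, -2.3]
opening: 0.142
grasp_force: 107.6
```

```bash
cat >> h.py <<'E'
def count(f,x0,x1,y0,y1,tag):
    # pale chunk pixels: yellowish, brighter than bench saturation-wise
    h=cv2.cvtColor(f['img'],cv2.COLOR_RGB2HSV)[y0:y1,x0:x1]
    m=((h[...,0]>14)&(h[...,0]<35)&(h[...,1]>45)&(h[...,1]<115)&(h[...,2]>90)).astype(np.uint8)
    n,l,st,ce=cv2.connectedComponentsWithStats(m)
    print(tag,[(int(c[0]+x0),int(c[1]+y0),int(s[4])) for s,c in zip(st[1:],ce[1:]) if s[4]>8])
E
python3 - <<'E'
from h import *
p,R,z,u=pour(np.radians(40),205);togo(p,R)
for n,f in (('t30',{'img':cv2.imread('pics/t30.png')[:,:,::-1].copy()}),('t40',grab_frame('top'))):
    count(f,365,440,130,240,n)
s=grab_frame('scene');count(s,140,250,90,215,'scene')
import glob
f=grab_frame('wrist');count(f,100,460,0,300,'wrist')
save(f,'w40.png');save(s,'s40.png')
E
```

```text
t 16.25 q [-0.44  0.14  1.71  0.05  1.22  1.05] tcp [ 516.4 -223.9  341.5] F [ 0.2  0.5 -2.3] open 0.142 gf 107.6
d [ 0.1 -1.8  0.4] rot [-0.0014 -0.0028 -0.005 ]
t30 [(421, 145, 10), (369, 165, 16), (394, 171, 77), (416, 190, 134), (403, 191, 117), (370, 188, 10), (375, 194, 11), (385, 197, 11), (430, 210, 13), (412, 215, 12)]
t40 [(421, 145, 10), (369, 165, 16), (398, 176, 176), (413, 178, 197), (370, 188, 10), (375, 194, 11), (385, 197, 12)]
scene [(146, 96, 119), (177, 112, 702), (190, 99, 15), (229, 103, 20), (213, 141, 15), (184, 146, 67), (247, 149, 24), (204, 175, 60), (184, 193, 147), (248, 179, 18)]
wrist [(228, 141, 576), (345, 121, 538), (113, 47, 1538), (284, 90, 2808), (304, 248, 38), (457, 271, 19), (451, 283, 24), (454, 288, 18), (452, 294, 45)]
```

Request:
{"api": "send_rows", "payload": {
  "moves": [
    [[0.0026,0.0002,0.0018,-0.0012,0.0175,0,-1],[0.0026,0.0002,0.0018,-0.0012,0.0175,0,-1],[0.0026,0.0002,0.0018,-0.0012,0.0175,0,-1],[0.0026,0.0002,0.0018,-0.0012,0.0175,0,-1],[0.0026,0.0002,0.0018,-0.0012,0.0175,0,-1],[0,0,0,0,0,0,-1],[0,0,0,0,0,0,-1],[0,0,0,0,0,0,-1]]
  ]
}}

```text
clock: 17.2
eef_pos: [530.0, -222.9, 350.9]
tcp_rot: [-3.14, 0.003, 0.074]
contact_force: [-0.2, 0.0, -1.4]
opening: 0.146
grasp_force: 107.6
```

```bash
python3 - <<'E'
from h import *
p,R,z,u=pour(np.radians(45),205);togo(p,R)
count(grab_frame('top'),365,440,130,240,'t')
s=grab_frame('scene');count(s,140,250,90,215,'scene')
E
```

```text
t 17.2 q [-0.4   0.2   1.62 -0.    1.33  1.1 ] tcp [ 530.  -222.9  350.9] F [-0.2  0.  -1.4] open 0.146 gf 107.6
d [-1.2 -1.9  0.5] rot [-0.0014 -0.0035 -0.0053]
t [(421, 145, 10), (369, 165, 16), (396, 173, 98), (412, 176, 81), (370, 188, 10), (375, 194, 11), (385, 197, 12)]
scene [(146, 96, 118), (174, 112, 639), (226, 104, 20), (211, 145, 9), (247, 148, 23), (246, 158, 9), (190, 188, 208), (248, 179, 19)]
```

Request:
{"api": "send_rows", "payload": {
  "moves": [
    [[0.0026,0.0002,0.0018,-0.0012,0.0175,0,-1],[0.0026,0.0002,0.0018,-0.0012,0.0175,0,-1],[0.0026,0.0002,0.0018,-0.0012,0.0175,0,-1],[0.0026,0.0002,0.0018,-0.0012,0.0175,0,-1],[0.0026,0.0002,0.0018,-0.0012,0.0175,0,-1],[0,0,0,0,0,0,-1],[0,0,0,0,0,0,-1],[0,0,0,0,0,0,-1]]
  ]
}}

```text
clock: 18.1
eef_pos: [543.1, -222.0, 359.9]
tcp_rot: [-3.139, 0.091, 0.074]
contact_force: [-0.6, -0.7, -1.5]
opening: 0.148
grasp_force: 107.7
```

```bash
python3 - <<'E'
from h import *
p,R,z,u=pour(np.radians(50),205);togo(p,R)
count(grab_frame('top'),365,440,130,240,'t')
s=grab_frame('scene');count(s,140,250,90,215,'scene')
E
```

```text
t 18.1 q [-0.37  0.25  1.53 -0.04  1.45  1.13] tcp [ 543.1 -222.   359.9] F [-0.6 -0.7 -1.5] open 0.148 gf 107.7
d [-1.1 -2.  -0. ] rot [-0.0019 -0.0039 -0.0051]
t [(421, 145, 10), (369, 165, 16), (395, 170, 60), (387, 174, 16), (370, 187, 11), (375, 194, 11), (384, 197, 13), (405, 204, 15)]
scene [(146, 96, 118), (171, 111, 526), (222, 105, 11), (212, 143, 10), (247, 149, 24), (204, 175, 61), (184, 193, 148), (248, 179, 18)]
```

Request:
{"api": "send_rows", "payload": {
  "moves": [
    [[0.0056,0.0004,0.0027,-0.0024,0.0349,0,-1],[0.0056,0.0004,0.0027,-0.0024,0.0349,0,-1],[0.0056,0.0004,0.0027,-0.0024,0.0349,0,-1],[0.0056,0.0004,0.0027,-0.0024,0.0349,0,-1],[0.0056,0.0004,0.0027,-0.0024,0.0349,0,-1],[0.006,0.0004,0.0018,-0.0024,0.0349,0,-1],[0.006,0.0004,0.0018,-0.0024,0.0349,0,-1],[0,0,0,0,0,0,-1],[0,0,0,0,0,0,-1],[0,0,0,0,0,0,-1]]
  ]
}}

```text
clock: 19.2
eef_pos: [582.8, -219.3, 377.3]
tcp_rot: [-3.138, 0.335, 0.074]
contact_force: [0.5, -0.2, -1.4]
opening: 0.146
grasp_force: 107.6
```

```bash
python3 - <<'E'
from h import *
p,R,z,u=pour(np.radians(64),205);togo(p,R)
b=grab_frame('top');count(b,365,440,130,240,'t')
s=grab_frame('scene');count(s,140,250,90,215,'scene')
F=[]
g=b['img'][140:200,370:435];save(b,'t64.png');save(s,'s64.png')
# compact hue/sat map near funnel centre
h=cv2.cvtColor(b['img'],cv2.COLOR_RGB2HSV)
for y in range(158,186,2): print(y,' '.join('%3d/%3d'%(h[y,x,1],h[y,x,2]) for x in range(384,412,2)))
E
```

```text
t 19.2 q [-0.3   0.44  1.27 -0.12  1.75  1.19] tcp [ 582.8 -219.3  377.3] F [ 0.5 -0.2 -1.4] open 0.146 gf 107.6
d [-0.7 -1.9 -0.2] rot [-0.003  -0.0036 -0.0042]
t [(369, 167, 12), (387, 172, 24), (370, 187, 9), (375, 194, 10), (385, 197, 14), (404, 198, 27)]
scene [(146, 97, 122), (170, 110, 524), (212, 112, 9), (211, 144, 11), (247, 149, 23), (191, 189, 197), (175, 164, 17), (248, 179, 17)]
158   7/108   7/105   5/103   5/104   5/101   8/101   5/ 98   5/ 96   5/ 96   5/ 95   8/ 32  28/ 27  36/ 28  18/ 28
160   7/108   7/107  10/107   7/106   5/102   8/100   5/ 99   8/ 97   5/ 97   8/ 96  10/ 49   8/ 33   5/ 48  10/ 51
162   7/110   5/108   7/106   7/103   8/101   5/ 99   8/ 98   5/ 95   8/ 94   6/ 92   9/ 85   5/ 47   5/ 52   5/ 51
164   7/109   7/107   5/106   5/104   7/108   6/ 90   6/ 92  11/ 97   5/ 95   5/ 93   6/ 89  17/ 44  15/ 34  28/ 27
166   7/111   5/108  10/107  10/ 75  10/ 80   8/ 63   9/ 56   9/ 58   7/ 72   6/ 92   8/ 91  36/ 21  31/ 25  41/ 25
168   5/110   5/109  40/ 82  77/100  14/ 75   9/ 82  30/ 95  19/ 66   4/ 58   7/ 78   3/ 92   0/ 61  54/ 19  24/ 21
170   5/
[... 219 characters left out ...]
/ 17
174   7/112  99/118  80/105   7/ 74  13/ 76  10/ 75  10/ 76  14/ 75   7/ 75  10/ 99   7/105   9/110   9/141  11/ 72
176   9/112  59/113  78/105  10/ 75  13/ 76  10/ 75  10/ 75  10/ 76   7/ 75  10/100  12/107  11/117  10/107  10/105
178   7/ 69   5/108  30/109   7/ 74  14/ 75   7/ 74  10/ 75  10/ 75  13/ 76   8/ 99  12/107  10/107  12/108  12/108
180   8/ 67   9/ 85   5/101  14/ 75  10/ 76   7/ 75  13/ 76  10/ 76  10/ 75   8/100  12/108  12/109  12/110   9/109
182   8/ 68  11/ 69   7/106   9/ 81  13/ 76   7/ 74  13/ 76  10/ 76   7/ 75  10/ 99  12/107  10/107  12/106  10/106
184  11/ 69   8/ 68   7/ 71   6/ 83  13/ 76  13/ 76  13/ 76  14/ 75  13/ 76   8/ 94   7/108   9/109   9/108  12/107
```

Request:
{"api": "send_rows", "payload": {
  "moves": [
    [[0,0,0.008,0,0,0,-1],[-0.002,0,0.01,0,0,0,-1],[-0.008,0,0.008,0,0,0,-1],[-0.015,-0.001,0.004,0,0,0,-1],[-0.02,-0.0014,0,0,0,0,-1],[-0.02,-0.0014,0,0,0,0,-1],[-0.02,-0.0014,0,0,0,0,-1],[-0.015,-0.001,0,0,0,0,-1],[-0.008,0,0,0,0,0,-1],[0,0,0,0,0,0,-1]]
  ]
}}

```text
clock: 20.3
eef_pos: [473.9, -225.4, 407.9]
tcp_rot: [-3.138, 0.335, 0.074]
contact_force: [-0.1, 1.0, -1.9]
opening: 0.145
grasp_force: 107.6
```

```bash
python3 - <<'E'
from h import *
s0=sense();print(s0['eef_pos'],s0['contact_force'])
b=grab_frame('top');s=grab_frame('scene');w=grab_frame('wrist')
t=cv2.resize(b['img'][130:215,360:440],(400,425))
c=cv2.resize(s['img'][110:215,140:240],(400,425))
w_=cv2.resize(w['img'],(233,175)); 
d=cv2.resize(b['img'][100:330,160:540],(290,175)); e=cv2.resize(s['img'][60:300,100:400],(277,175))
cv2.imwrite('pics/z.png',np.vstack([np.hstack([t,c]),np.hstack([w_,d,e])])[:,:,::-1])
E
```

```text
[ 473.92368793 -225.42562137  407.89525952] [-0.06648922  0.97716283 -1.94720766]
```

View pics/z.png

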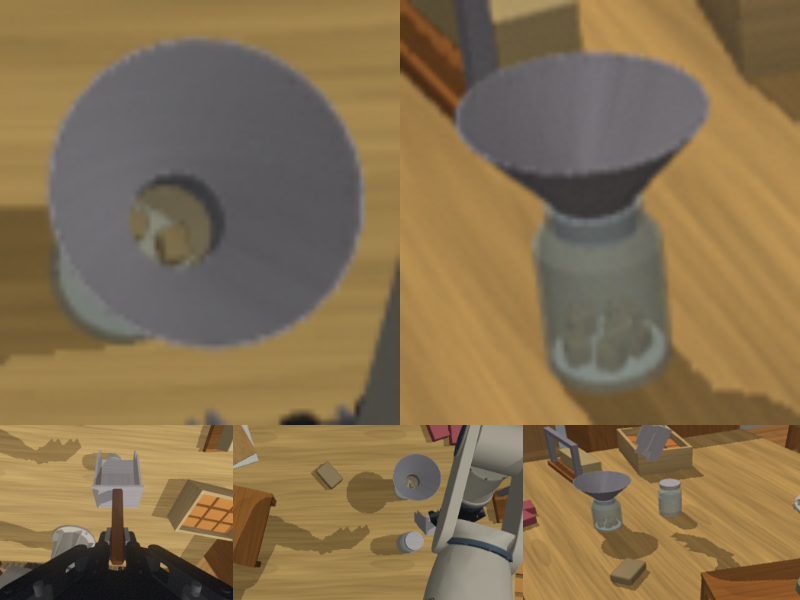

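The picture shows the funnel and stem free with the chunks piled on the jar's floor, the jar standing, the bench clean, and the scoop empty in the wrist view. Next I swing back to the free bench by the rack and level the scoop.

Request:
{"api": "send_rows", "payload": {
  "moves": [
    [[-0.001,0.005,0,0,0,0.03,-1],[-0.0014,0.01,0,0,0,0.05,-1],[-0.0014,0.01,0,0,0,0.05,-1],[-0.0014,0.01,0,0,0,0.05,-1],[-0.0014,0.01,0,0,0,0.05,-1],[-0.0014,0.01,0,0,0,0.05,-1],[-0.0014,0.01,0,0,0,0.05,-1],[-0.0014,0.01,0,0,0,0.05,-1],[-0.0014,0.01,0,0,0,0.05,-1],[-0.0014,0.01,0,0,0,0.05,-1]]
  ]
}}

```text
clock: 21.45
eef_pos: [461.5, -129.6, 407.2]
tcp_rot: [-3.138, 0.336, 0.559]
contact_force: [-0.3, 1.0, -1.8]
opening: 0.151
grasp_force: 107.7
```

Request:
{"api": "send_rows", "payload": {
  "moves": [
    [[-0.0014,0.01,0,0,0,0.05,-1],[-0.0014,0.01,0,0,0,0.05,-1],[-0.0014,0.01,0,0,0,0.05,-1],[-0.0014,0.01,0,0,0,0.05,-1],[-0.0014,0.01,0,0,0,0.05,-1],[-0.0014,0.01,0,0,0,0.05,-1],[-0.0014,0.01,0,0,0,0.05,-1],[-0.0014,0.01,0,0,0,0.05,-1],[-0.0014,0.01,0,0,0,0.05,-1],[-0.0014,0.01,0,0,0,0.05,-1]]
  ]
}}

```text
clock: 22.45
eef_pos: [447.5, -29.6, 407.2]
tcp_rot: [-3.138, 0.336, 1.059]
contact_force: [-0.1, 0.4, -1.5]
opening: 0.143
grasp_force: 107.7
```

```bash
python3 - <<'E'
from h import *
p,R,z,u=tgt((440,21,300),1.286,np.pi/4);togo(p,R)
E
```

```text
t 22.45 q [ 0.12  0.05  1.7  -0.27  1.6   0.66] tcp [447.5 -29.6 407.2] F [-0.1  0.4 -1.5] open 0.143 gf 107.7
d [  -7.1   51.9 -108.6] rot [ 1.034  -0.4392  0.2021]
```

Request:
{"api": "send_rows", "payload": {
  "moves": [
    [[-0.0003,0.0026,-0.002,0.0517,-0.022,0.0101,-1],[-0.0003,0.0026,-0.002,0.0517,-0.022,0.0101,-1],[-0.0003,0.0026,-0.004,0.0517,-0.022,0.0101,-1],[-0.0003,0.0026,-0.004,0.0517,-0.022,0.0101,-1],[-0.0003,0.0026,-0.004,0.0517,-0.022,0.0101,-1],[-0.0003,0.0026,-0.004,0.0517,-0.022,0.0101,-1],[-0.0003,0.0026,-0.004,0.0517,-0.022,0.0101,-1],[-0.0003,0.0026,-0.004,0.0517,-0.022,0.0101,-1],[-0.0003,0.0026,-0.004,0.0517,-0.022,0.0101,-1],[-0.0003,0.0026,-0.004,0.0517,-0.022,0.0101,-1]]
  ]
}}

```text
clock: 23.45
eef_pos: [444.4, -4.0, 371.2]
tcp_rot: [-3.105, -0.226, 1.163]
contact_force: [0.1, -0.4, -1.8]
opening: 0.144
grasp_force: 107.8
```

Request:
{"api": "send_rows", "payload": {
  "moves": [
    [[-0.0004,0.0026,-0.007,0.0517,-0.022,0.0101,-1],[-0.0004,0.0026,-0.007,0.0517,-0.022,0.0101,-1],[-0.0004,0.0026,-0.007,0.0517,-0.022,0.0101,-1],[-0.0004,0.0026,-0.007,0.0517,-0.022,0.0101,-1],[-0.0004,0.0026,-0.007,0.0517,-0.022,0.0101,-1],[-0.0004,0.0026,-0.007,0.0517,-0.022,0.0101,-1],[-0.0004,0.0026,-0.007,0.0517,-0.022,0.0101,-1],[-0.0004,0.0026,-0.007,0.0517,-0.022,0.0101,-1],[-0.0004,0.0026,-0.007,0.0517,-0.022,0.0101,-1],[-0.0004,0.0026,-0.007,0.0517,-0.022,0.0101,-1]]
  ]
}}

```text
clock: 24.45
eef_pos: [440.4, 21.8, 300.9]
tcp_rot: [-3.14, -0.787, 1.285]
contact_force: [-0.1, -0.1, -1.6]
opening: 0.143
grasp_force: 107.8
```

```bash
python3 - <<'E'
from h import *
p,R,z,u=tgt((440,21,60),1.286,np.pi/4);togo(p,R)
E
```

```text
t 24.45 q [-0.49  0.09  2.08  0.81  1.29 -0.57] tcp [440.4  21.8 300.9] F [-0.1 -0.1 -1.6] open 0.143 gf 107.8
d [  -0.     0.5 -242.3] rot [-0.0015 -0.0008  0.0002]
```

Request:
{"api": "send_rows", "payload": {
  "moves": [
    [[0,0,-0.015,0,0,0,-1],[0,0,-0.025,0,0,0,-1],[0,0,-0.03,0,0,0,-1],[0,0,-0.03,0,0,0,-1],[0,0,-0.03,0,0,0,-1],[0,0,-0.03,0,0,0,-1],[0,0,-0.03,0,0,0,-1],[0,0,-0.025,0,0,0,-1],[0,0,-0.018,0,0,0,-1],[0,0,-0.009,0,0,0,-1]]
  ]
}}

```text
clock: 25.45
eef_pos: [440.0, 21.9, 57.3]
tcp_rot: [-3.135, -0.784, 1.281]
contact_force: [-0.3, -0.2, -1.2]
opening: 0.149
grasp_force: 107.8
```

Request:
{"api": "send_rows", "payload": {
  "moves": [
    [[0,0,-0.003,0,0,0,-1],[0,0,-0.003,0,0,0,-1],[0,0,-0.003,0,0,0,-1],[0,0,-0.002,0,0,0,-1],[0,0,-0.002,0,0,0,-1],[0,0,-0.001,0,0,0,-1],[0,0,-0.001,0,0,0,-1],[0,0,0,0,0,0,-1]]
  ]
}}

```text
clock: 26.25
eef_pos: [440.6, 21.6, 44.2]
tcp_rot: [-3.137, -0.786, 1.281]
contact_force: [0.8, -0.1, -3.0]
opening: 0.148
grasp_force: 107.8
```

```bash
python3 - <<'E'
from h import *
p,R,z,u=tgt((440,21,43),1.286,np.pi/4);togo(p,R);print(sense()['wrist_torque'])
E
```

```text
t 26.25 q [-0.49  0.6   2.21  1.09  0.9  -1.15] tcp [440.6  21.6  44.2] F [ 0.8 -0.1 -3. ] open 0.148 gf 107.8
d [-0.2  0.8 -2.6] rot [-0.0012 -0.0029  0.0022]
[-0.63919343  0.20679592 -0.026242  ]
```

Request:
{"api": "send_rows", "payload": {
  "moves": [
    [[0,0,-0.001,0,0,0,-1],[0,0,-0.001,0,0,0,-1],[0,0,-0.0006,0,0,0,-1],[0,0,0,0,0,0,-1],[0,0,0,0,0,0,-1]]
  ]
}}

```text
clock: 26.75
eef_pos: [440.6, 21.6, 41.7]
tcp_rot: [-3.137, -0.786, 1.281]
contact_force: [-0.2, -0.7, 0.0]
opening: 0.148
grasp_force: 108.3
```

```bash
python3 - <<'E'
from h import *
s=sense();print(s['eef_pos'],s['contact_force'],s['wrist_torque'])
E
```

```text
[440.62572807  21.6477963   41.68041585] [-0.21015329 -0.65661746  0.0146323 ] [-0.38662416  0.13615991 -0.04017221]
```

Request:
{"api": "send_rows", "payload": {
  "moves": [
    [[0,0,0,0,0,0,-1],[0,0,0,0,0,0,-0.6],[0,0,0,0,0,0,-0.3],[0,0,0,0,0,0,0.2],[0,0,0,0,0,0,0.6],[0,0,0,0,0,0,0.8],[0,0,0,0,0,0,0.8]]
  ],
  "grip_force": 20
}}

```text
clock: 27.45
eef_pos: [440.6, 21.6, 41.6]
tcp_rot: [-3.137, -0.786, 1.281]
contact_force: [-0.0, 0.0, -0.1]
opening: 0.9
grasp_force: 0.0
```

Request:
{"api": "send_rows", "payload": {
  "moves": [
    [[-0.0015,-0.005,0.0052,0,0,0,0.8],[-0.003,-0.01,0.0105,0,0,0,0.8],[-0.003,-0.01,0.0105,0,0,0,0.8],[-0.003,-0.01,0.0105,0,0,0,0.8],[-0.003,-0.01,0.0105,0,0,0,0.8],[-0.003,-0.01,0.0105,0,0,0,0.8],[-0.003,-0.01,0.0105,0,0,0,0.8],[-0.003,-0.01,0.02,0,0,0,0.8],[0,-0.005,0.02,0,0,0,0.8],[0,0,0.02,0,0,0,0.8]]
  ]
}}

```text
clock: 28.45
eef_pos: [417.9, -59.5, 170.8]
tcp_rot: [-3.137, -0.785, 1.28]
contact_force: [0.2, 1.2, -0.8]
opening: 0.899
grasp_force: 0.0
```

Request:
{"api": "send_rows", "payload": {
  "moves": [
    [[0,0,0.02,0,0,0,0.8],[0,0,0.01,0,0,0,0.8],[0,0,0,0,0,0,0.8],[0,0,0,0,0,0,0.8]]
  ]
}}

```text
clock: 28.85
eef_pos: [417.9, -58.5, 199.4]
tcp_rot: [-3.137, -0.785, 1.281]
contact_force: [0.3, -0.7, -1.5]
opening: 0.897
grasp_force: 0.0
```

```bash
python3 - <<'E'
from h import *
import pickle
s=sense();print(s['clock'],s['opening'],s['eef_pos'],s['contact_force'])
a0,b0=pickle.load(open('f.pkl','rb'))
b=grab_frame('top');a=grab_frame('scene');w=grab_frame('wrist')
# scoop metal blob seen by wrist: level check via projecting expected scoop corners
T=np.eye(4);T[:3,:3]=Ro.from_euler('xyz',s['tcp_rot']).as_matrix();T[:3,3]=s['eef_pos'];M=np.linalg.inv(T@w['T_tool_cam'])
def pj(q): c=M@np.r_[q,1];v=w['mtx']@c[:3];return np.round(v[:2]/v[2])
u=np.array([np.cos(1.281),np.sin(1.281),0]);v=np.array([-u[1],u[0],0]);o=np.array([440,20,0])+122*u
print('pred back wall top L/R, bottom L/R',[pj(o-52*u+q*35*v+[0,0,z]) for z in(55,0) for q in(1,-1)])
h=cv2.cvtColor(w['img'],cv2.COLOR_RGB2HSV);m=((h[...,1]<45)&(h[...,2]>80)).astype(np.uint8);m[300:]=0
n,l,st,ce=cv2.connectedComponentsWithStats(m);print('grey',[x.tolist() for x in st[1:] if x[4]>400])
for n_,f0,f in(('top',b0,b),('scene',a0,a)):
  d=(np.abs(f['img'].astype(int)-f0['img']).sum(2)>60).astype(np.uint8)
  n,l,st,ce=cv2.connectedComponentsWithStats(d);print(n_,[x.tolist() for x in st[1:] if x[4]>12])
E
```

```text
28.85 0.8973148891642604 [417.86633339 -58.45388918 199.42732059] [ 0.26577317 -0.72616029 -1.45760874]
pred back wall top L/R, bottom L/R [array([251., 184.]), array([312., 184.]), array([255., 207.]), array([308., 207.])]
grey [[498, 0, 62, 38, 1056], [437, 18, 55, 36, 500], [374, 31, 55, 33, 517], [252, 128, 60, 78, 3560], [161, 255, 36, 45, 475], [368, 255, 36, 45, 517]]
top [[386, 172, 4, 6, 17], [391, 176, 7, 7, 36], [154, 236, 176, 140, 8209], [199, 238, 29, 15, 281], [209, 243, 351, 177, 24136], [44, 349, 47, 24, 552], [30, 352, 93, 68, 2891], [128, 360, 22, 7, 83], [297, 384, 43, 15, 226], [334, 387, 15, 14, 74], [278, 411, 34, 9, 182]]
scene [[253, 0, 222, 241, 8600], [382, 0, 63, 154, 3243], [443, 0, 69, 134, 4726], [454, 0, 11, 6, 39], [489, 0, 2, 11, 14], [504, 0, 6, 9, 41], [471, 15, 13, 22, 189], [409, 41, 6, 3, 13], [416, 40, 7, 6, 17], [449, 117, 32, 14, 276], [404, 175, 28, 18, 213], [180, 188, 23, 14, 218], [305, 193, 193, 97, 5392], [522, 196, 23, 21, 202], [545, 234, 15, 24, 203], [499, 290, 26, 18, 90], [550, 292, 10, 14, 69], [527, 310, 9, 8, 31], [555, 311, 5, 8, 19], [348, 329, 44, 26, 612]]
```

```bash
python3 -c "from rig import sign_off; print(sign_off())"
```

```text
the job is handed in; nothing more can be done
None
```

The job is handed in, finished at about 29 s of robot time: the soap chunks went through the funnel into the jar with nothing spilled or hung up that I could see (I could not count all six one by one in the jar), the scoop is flat and released on the bench, and nothing else appears to have moved.

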